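Unstack the handle blanks onto their drying stands

TASK

Take the crosswise stack of four tool-handle blanks apart and lay each one on the drying stand of its own end-paint colour: lengthwise between the painted end boards, flat on both cross-rests and centred on them, all four released and lying still at the end. Let no blank fall or lie on the bench on the way, and leave the glue bottle and the mallet alone.

Things in the scene. Friction and masses are not known exactly. Their poses are not given: they have to be found in the camera images.
- blank_red_mid (a point): Loose pale wooden tool-handle blank, a bar 150 long x 36 x 36 mm, 0.13 kg, the last 18 mm of both ends painted red. Point at its centre, 18 mm above its underside; x along its length, z up. Starts in the bottom layer, 38 mm above the bench, on a fixed slatted pallet 160 x 160 x 20 mm high; its layer's two blanks lie parallel, centres 80 mm apart.
- blank_blue_mid (a point): Loose pale wooden tool-handle blank, a bar 150 long x 36 x 36 mm, 0.13 kg, the last 18 mm of both ends painted blue. Point at its centre, 18 mm above its underside; x along its length, z up. Starts in the bottom layer, 38 mm above the bench, on a fixed slatted pallet 160 x 160 x 20 mm high; its layer's two blanks lie parallel, centres 80 mm apart.
- blank_yellow_mid (a point): Loose dark brown wooden tool-handle blank, a bar 150 long x 36 x 36 mm, 0.13 kg, the last 18 mm of both ends painted yellow. Point at its centre, 18 mm above its underside; x along its length, z up. Starts in the top layer, 74 mm above the bench, across red and blue at right angles; its layer's two blanks lie parallel, centres 80 mm apart.
- blank_green_mid (a point): Loose mid-brown wooden tool-handle blank, a bar 150 long x 36 x 36 mm, 0.13 kg, the last 18 mm of both ends painted green. Point at its centre, 18 mm above its underside; x along its length, z up. Starts in the top layer, 74 mm above the bench, across red and blue at right angles; its layer's two blanks lie parallel, centres 80 mm apart.
- stand_red: Fixed drying stand, red end boards (12 mm thick, tops 42 mm above the bench, 174 mm clear between). Base 198 x 84 x 12 mm; two cross-rests 14 x 76 mm, 45 mm either side of the middle, tops 24 mm up; long sides open. Origin: centre of underside, on the bench; x along its length, z up. A blank in place has its centre 42 mm above the origin.
- stand_blue: Fixed drying stand, blue end boards (12 mm thick, tops 42 mm above the bench, 174 mm clear between). Base 198 x 84 x 12 mm; two cross-rests 14 x 76 mm, 45 mm either side of the middle, tops 24 mm up; long sides open. Origin: centre of underside, on the bench; x along its length, z up. A blank in place has its centre 42 mm above the origin.
- stand_yellow: Fixed drying stand, yellow end boards (12 mm thick, tops 42 mm above the bench, 174 mm clear between). Base 198 x 84 x 12 mm; two cross-rests 14 x 76 mm, 45 mm either side of the middle, tops 24 mm up; long sides open. Origin: centre of underside, on the bench; x along its length, z up. A blank in place has its centre 42 mm above the origin.
- stand_green: Fixed drying stand, green end boards (12 mm thick, tops 42 mm above the bench, 174 mm clear between). Base 198 x 84 x 12 mm; two cross-rests 14 x 76 mm, 45 mm either side of the middle, tops 24 mm up; long sides open. Origin: centre of underside, on the bench; x along its length, z up. A blank in place has its centre 42 mm above the origin.
- glue: Bystander: loose white glue bottle with orange cap, upright, 56 mm across, 130 mm high; origin at the centre of its underside. Leave alone.
- mallet: Bystander: loose turned wooden carver's mallet standing on its head, 84 mm across at the widest, 205 mm high; origin at the centre of its underside. Leave alone.
Mind the look-alikes: they are no part of the job. What is shaped like the part that bears blank_red_mid but purple or turquoise is not meant. Leave any turquoise look-alike of the part that bears blank_blue_mid alone.

How it is judged (in metres and radians):
At the end, for the whole second after the job is handed in: Each blank lies on the stand of its colour, its centre within 15 mm (along the stand), 18 mm (across) and 5 mm (height) of the resting place 42 mm above the bench over the stand's middle, its length within 0.25 rad of the stand's, slower than 20 mm/s (x of blank_red_mid in the frame of stand_red between -0.015 and 0.015 m and y of blank_red_mid in the frame of stand_red between -0.018 and 0.018 m and z of blank_red_mid in the frame of stand_red between 0.037 and 0.047 m and angle between the x axis of blank_red_mid and the x axis of stand_red, either way round below 0.25 rad and linear speed of each of blank_red, blank_blue, blank_yellow, blank_green below 0.02 m/s and x of blank_blue_mid in the frame of stand_blue between -0.015 and 0.015 m and y of blank_blue_mid in the frame of stand_blue between -0.018 and 0.018 m and z of blank_blue_mid in the frame of stand_blue between 0.037 and 0.047 m and angle between the x axis of blank_blue_mid and the x axis of stand_blue, either way round below 0.25 rad and x of blank_yellow_mid in the frame of stand_yellow between -0.015 and 0.015 m and y of blank_yellow_mid in the frame of stand_yellow between -0.018 and 0.018 m and z of blank_yellow_mid in the frame of stand_yellow between 0.037 and 0.047 m and angle between the x axis of blank_yellow_mid and the x axis of stand_yellow, either way round below 0.25 rad and x of blank_green_mid in the frame of stand_green between -0.015 and 0.015 m and y of blank_green_mid in the frame of stand_green between -0.018 and 0.018 m and z of blank_green_mid in the frame of stand_green between 0.037 and 0.047 m and angle between the x axis of blank_green_mid and the x axis of stand_green, either way round below 0.25 rad); the robot touches nothing.
It fails at once if a blank is dropped or laid on the bench (height (world z) of any of blank_red_mid, blank_blue_mid, blank_yellow_mid, blank_green_mid below 0.025 m).
It fails at once if the glue bottle or the mallet is moved more than 20 mm or tipped (distance of any of glue, mallet from where it was at the start of the episode above 0.02 m or angle between any of glue, mallet's own z axis and vertical above 0.3 rad).
It also fails if it takes over 128 s, if anything falls off the work surface, if the arm or the gripper's body presses on something with over 40 N, if the wrist force passes 120 N, or if a joint passes its speed limit or range.

ROBOT

A 7-joint arm with a two-finger parallel gripper is mounted at the origin on the work surface. World frame = base frame: x ahead of the robot, y to its left, z up, the work surface at z = 0. Lengths are in mm, angles in rad, forces in N, time in s.
With the tool pointing down it reaches from about 425 to 950 mm from the base axis. Payload 4.7 kg.
Tool frame: the origin (TCP) lies midway between the tips of the shut fingers; the grasp point (between the pads) lies 19 mm behind it; z points along the fingers, y is the direction in which the jaws open and shut (so a half turn about z gives the same grasp; the last joint's range is limited). The gripper opens to 87 mm and grips with 3 to 60 N. Pads are 19 mm wide; open, the fingers measure 117 mm over their backs; the gripper's body (75 mm by 190 mm) begins 51 mm behind the grasp point.
Start: joints at [-1.313, 0.469, -0.049, 1.532, 0.024, 1.141, -0.082], TCP at [190.905, 647.46, 222.573] pointing down, gripper open.
Joint ranges: [-2.59, 2.59], [-0.33, 1.99], [-1.39, 1.29], [0.1, 2.45], [-1.04, 4.18], [0.21, 1.99], [-2.66, 2.66]. Speed limits (rad/s): [2.57, 2.57, 3.14, 3.14, 3.14, 3.14, 3.14].

INTERFACE

Orientations are given as a unit quaternion [w, x, y, z].
In Python, from cell import sense, snapshot, finish_job gives the robot as it stands.
- The arm moves only by the tool jog_arm, never from a script. Its argument "series" is a list of rows, each a list of 4 numbers: the shift along the tool's x, y, z in cm, then the turn about the tool's z in degrees. In form: [[x, y, z, roll], ...]. A call has 1 to 12 rows; each row is the pose to reach, as a shift and turn from the pose commanded when the call began, along the tool's axes at that moment; what a row does not reach only later rows make up. A row lasts 1/10 s, in which the tool goes at most 50 mm and 8.59 degrees, less where a joint would pass 70% of its speed; a pose out of reach is approached as far as the arm can. A call with a gripper value outside its range is refused whole. "gripper" is the opening in per cent of the stroke, from 0 (shut) to 100 (fully open), set as the call begins (left out, the last holds). The fingers move at their own pace and stop on an object; "squeeze" is the grip in N (left out, the last holds). Time passes only in rows, so rows that repeat a pose let the fingers close. It gives the time, the measured TCP pose, the force and the opening at its end, in the units of the state.
- sense(): the state, without advancing time (a new reading comes with each control period).
- snapshot(name): name is "scene" or "top" or "wrist"; returns a dict with "frame" (420x560x3 uint8, red, green, blue), "fx", "fy", "cx", "cy" (pixels), "position" and "rotation" of the camera in the world. Camera axes: x right, y down, z forward; pixel columns grow to the right and rows downward; lengths in mm; the calibration is good to about 2 mm. A picture is of the moment at which its call begins. There is no depth.
- finish_job(): hands the job in, once; it reports no verdict.
The state is a dict: "t": time; "joint_positions": joint angles; "qvel": joint speeds; "joint_efforts": joint torques, N m; "tcp_pos": TCP position; "tcp_rot": TCP orientation; "force": force on the tool from outside, world axes, zero at the start; "ft_torque": the same for the moment, N m; "finger_gap": finger opening in mm.
Only numpy, scipy, OpenCV 4.12 (cv2) and the standard library are available. Lean on these libraries where they do the work, as an engineer would, in place of code of your own. Each camera call takes 0.05 s, during which the arm holds its last target. There are 200 camera calls.

## Working session

There is one attempt and no reset: what is moved stays moved. The work goes in short steps, Python scripts to look and compute and a tool call to move; the robot and the scene stay as the last step left them, time stands still between calls to the robot, and variables do not carry over. Pictures are saved under pics/ and viewed, about 12 in all and at most 16, crops included, and the job is handed in when it is done.

Besides the shell and the picture viewer there is one more tool, called after ">>>" in YAML: its name, and indented under it one key for each argument. jog_arm: Moves the arm, as the interface text tells. Its arguments: {"type":"object","properties":{"series":{"type":"array","items":{"type":"array","items":{"type":"number"}}},"gripper":{"type":"number"},"squeeze":{"type":"number"}},"required":["series"]}

```bash
ls; mkdir -p pics; cat > h.py <<'E'
from cell import sense, snapshot, finish_job
import numpy as np, cv2, pickle
def shot(n,f):
    s=snapshot(n); pickle.dump(s,open(f'pics/{f}.pkl','wb')); cv2.imwrite(f'pics/{f}.png',s['frame'][...,::-1]); return s
def load(f): return pickle.load(open(f'pics/{f}.pkl','rb'))
def ray(s,u,v,z):
    d=np.array(s['rotation'])@np.array([(u-s['cx'])/s['fx'],(v-s['cy'])/s['fy'],1]); p=np.array(s['position'])
    return (p+d*(z-p[2])/d[2])[:2]
def proj(s,P):
    q=np.array(s['rotation']).T@(np.array(P)-np.array(s['position'])); return q[0]/q[2]*s['fx']+s['cx'],q[1]/q[2]*s['fy']+s['cy']
E
python3 - <<'E'
from h import *
a=shot('top','top0'); b=shot('scene','scene0')
for s in(a,b): print({k:np.round(v,3).tolist() for k,v in s.items() if k!='frame'})
print(sense())
E
```

```text
pics
{'fx': 480.419, 'fy': 480.419, 'cx': 284.117, 'cy': 205.618, 'position': [419.666, 12.129, 1448.825], 'rotation': [-0.028, 0.715, -0.698, 0.031]}
{'fx': 379.896, 'fy': 379.896, 'cx': 277.508, 'cy': 208.192, 'position': [1352.063, 312.843, 681.846], 'rotation': [-0.264, 0.508, 0.726, -0.382]}
{'t': 0.1, 'joint_positions': array([-1.31292215,  0.46936188, -0.0485644 ,  1.53357043,  0.02411145,
        1.14099767, -0.08229991]), 'qvel': array([-0.00011867, -0.00027809,  0.00166125, -0.00272987, -0.00089532,
        0.0001184 , -0.00111577]), 'joint_efforts': array([ 6.20931878e-04, -5.09173536e+01, -8.10042699e-02, -2.36829168e+01,
       -6.14016666e-02,  3.44497827e-02,  8.16905481e-05]), 'tcp_pos': array([190.78647064, 646.9166154 , 221.60524946]), 'tcp_rot': array([-8.29431866e-05,  1.42892969e-01,  9.89737759e-01, -8.71834746e-04]), 'force': array([0.84151238, 0.89261784, 0.48605058]), 'ft_torque': array([ 0.02257821, -0.03057092, -0.01684156]), 'finger_gap': 87.04818362376541}
```

```bash
python3 - <<'E'
s=open('h.py').read()
s=s.replace("np.array(s['rotation'])","Rm(s)").replace("def shot","from scipy.spatial.transform import Rotation as Ro\ndef Rm(s): return Ro.from_quat(np.roll(s['rotation'],-1)).as_matrix()\ndef shot",1)
open('h.py','w').write(s)
E
python3 -c "
from h import *
cv2.imwrite('pics/top0b.png',cv2.resize(load('top0')['frame'][...,::-1],(800,600),interpolation=cv2.INTER_CUBIC))
s=load('top0');print(Rm(s)); print(Rm(load('scene0')))"
```

```text
[[ 0.02331399 -0.99626542  0.08313648]
 [-0.99971568 -0.02364905 -0.00304769]
 [ 0.00500241 -0.08304179 -0.99653351]]
[[-0.34539548  0.53562985 -0.7705859 ]
 [ 0.93844248  0.19253125 -0.28680554]
 [-0.00525974 -0.82221188 -0.56915723]]
```

View pics/top0b.png

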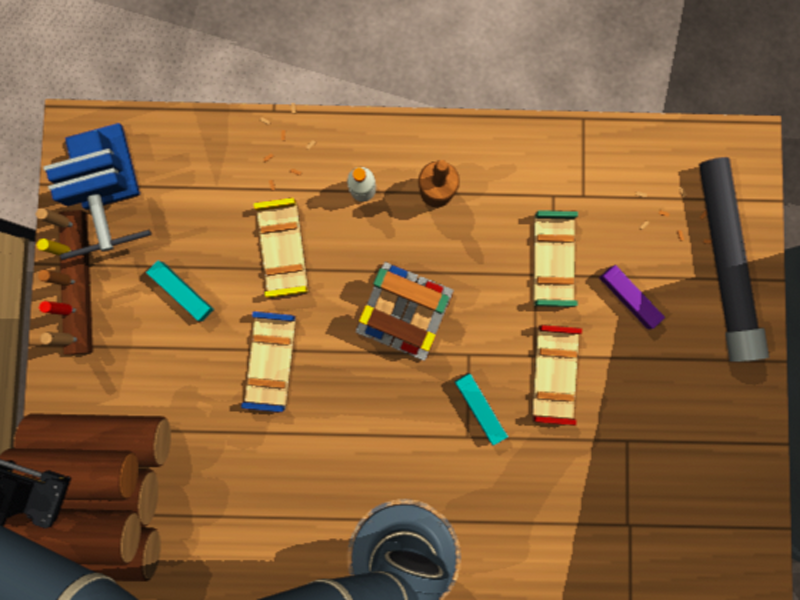

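View pics/scene0.png

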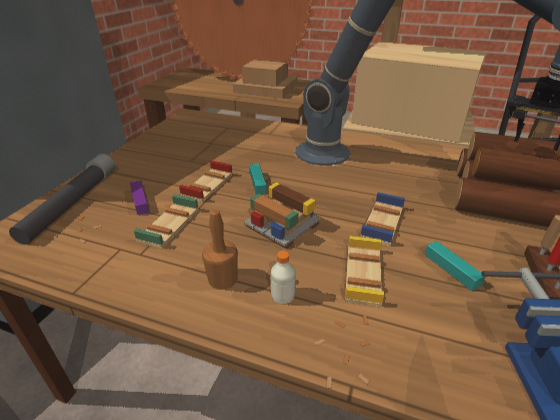

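Top picture (1.43x): the stack is at (405,312), stands are yellow (280,248), blue (270,362), green (555,258) and red (557,375). The glue is at (362,183) and the mallet at (440,180). What could be mistaken for a blank: the plain turquoise bars (178,290) and (482,409) and the purple bar (632,297). None of these has painted ends, so I leave them alone. Next is a close crop.

```bash
python3 -c "
from h import *
f=load('top0')['frame'][...,::-1]
cv2.imwrite('pics/c1.png',cv2.resize(f[180:255,245:320],None,fx=8,fy=8,interpolation=cv2.INTER_CUBIC))
a=cv2.resize(f[135:295,165:220],None,fx=3.7,fy=3.7,interpolation=cv2.INTER_CUBIC);b=cv2.resize(f[142:302,365:420],None,fx=3.7,fy=3.7,interpolation=cv2.INTER_CUBIC)
cv2.imwrite('pics/c2.png',np.hstack([a,b]));print(a.shape)"
```

```text
(592, 204, 3)
```

View pics/c1.png

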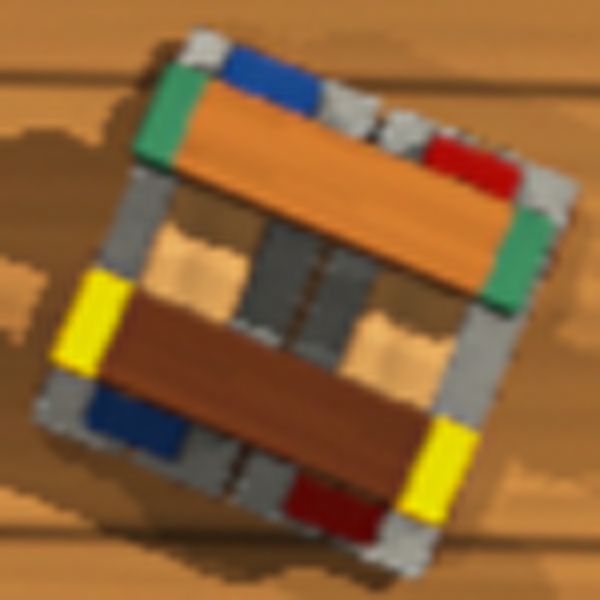

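View pics/c2.png

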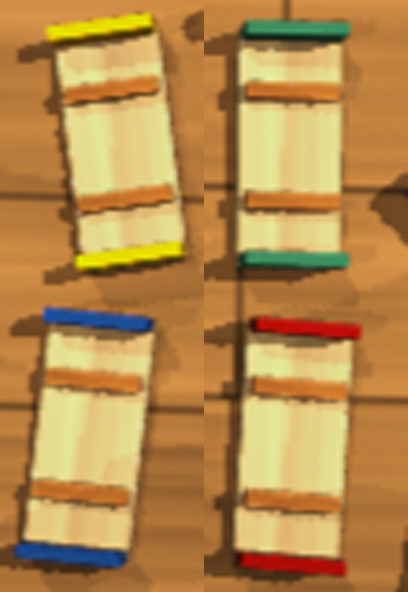

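```bash
cat > m.py <<'E'
from h import *
s=load('top0')
def pt(x,y,k,ox,oy,z): return ray(s,(x+.5)/k-.5+ox,(y+.5)/k-.5+oy,z)
def line(n,A,B):
    d=A-B; print(n,'c',np.round((A+B)/2,1),'len',round(np.hypot(*d),1),'ang',round(np.degrees(np.arctan2(d[1],d[0]))%180,1))
for n,q in dict(green=[(172,64),(138,152),(555,212),(518,305)],yellow=[(97,268),(52,360),(480,430),(440,523)]).items():
    P=[pt(x,y,8,245,180,92) for x,y in q]; line(n,(P[0]+P[1])/2,(P[2]+P[3])/2); print(np.hypot(*(P[0]-P[1])),np.hypot(*(P[2]-P[3])))
# bottom ends, top edge (z=56) at outer edge midpoints
for n,q in dict(blue=[(275,65),(134,443)],red=[(476,152),(332,530)]).items():
    line(n,*[pt(x,y,8,245,180,56) for x,y in q])
S=dict(yellow=(165,135,(101,28),(130,256),(112,91),(126,199)),blue=(165,135,(98,320),(72,555),(94,380),(80,493)),
green=(310-0,142,(92,30),(91,260),(89,92),(89,201)),red=(310,142,(101,328),(87,563),(95,388),(87,502)))
for n,(ox,oy,a,b,c,d) in S.items():
    ox=165 if ox==165 else 365
    line('st_'+n,pt(*a,3.7,ox,oy,42),pt(*b,3.7,ox,oy,42)); line('  rests',pt(*c,3.7,ox,oy,24),pt(*d,3.7,ox,oy,24))
q=sense()['tcp_rot']; print(Ro.from_quat(np.roll(q,-1)).as_matrix().round(3))
E
python3 m.py
```

```text
green c [542.1  -2.1] len 145.4 ang 69.7
33.617682733564244 35.56632692208047
yellow c [466.4  23.9] len 147.6 ang 68.5
36.149383043081876 35.63582422177271
blue c [518.6  48. ] len 146.8 ang 161.1
red c [488.7 -25.1] len 146.9 ang 160.4
st_yellow c [627.9 270.7] len 185.4 ang 9.4
  rests c [627.8 271. ] len 89.0 ang 9.5
st_blue c [392.8 285.5] len 184.9 ang 175.9
  rests c [392.9 287.5] len 90.2 ang 175.2
st_green c [ 618.4 -301.3] len 185.1 ang 0.0
  rests c [ 619.3 -303.3] len 88.8 ang 0.3
st_red c [ 380.  -304.5] len 184.4 ang 176.9
  rests c [ 379.4 -306.2] len 90.7 ang 176.3
[[-0.959  0.283 -0.   ]
 [ 0.283  0.959 -0.002]
 [-0.    -0.002 -1.   ]]
```

Everything agrees: the blank centres are 80 mm apart, the boards are 185 mm apart and the rests 90 mm. Next I move above the stack.

```bash
cat > go.py <<'E'
import sys
from h import *
# args: x y z jawdeg -> shift in tool cm, roll deg
def rel(x,y,z,jaw):
    st=sense(); R=Ro.from_quat(np.roll(st['tcp_rot'],-1)).as_matrix()
    d=R.T@(np.array([x,y,z])-st['tcp_pos'])/10
    cur=np.degrees(np.arctan2(R[1,1],R[0,1])); r=(cur-jaw+90)%180-90
    print('t',round(st['t'],1),'tcp',st['tcp_pos'].round(1),'jaw',round(cur,1),'j7',st['joint_positions'][6].round(2),'gap',round(st['finger_gap'],1),'F',st['force'].round(1))
    print('shift',d.round(2),'roll',round(r,1),'or',round(r-np.sign(r)*180,1))
if __name__=='__main__': rel(*map(float,sys.argv[1:5]))
E
python3 go.py 490 12 250 -21
```

```text
t 0.1 tcp [190.8 646.9 221.6] jaw 73.6 j7 -0.08 gap 87.0 F [0.8 0.9 0.5]
shift [-46.66 -52.44  -2.74] roll -85.4 or 94.6
```

>>> jog_arm:
  series:
    - [-3, -4, -2, 8]
    - [-7, -8, -3, 16]
    - [-11, -12, -3, 24]
    - [-15, -17, -3, 32]
    - [-19, -22, -3, 40]
    - [-24, -27, -3, 48]
    - [-29, -32, -3, 56]
    - [-34, -37, -3, 64]
    - [-38, -42, -3, 72]
    - [-42, -47, -3, 80]
    - [-45, -51, -3, 88]
    - [-46.7, -52.4, -3, 94.6]
  gripper: 70
  squeeze: 25

```text
t: 1.3
tcp_pos: [445.6, 107.7, 252.5]
tcp_rot: [-0.0, 0.826, 0.564, 0.0]
force: [1.5, 0.5, -0.2]
finger_gap: 61.0
```

>>> jog_arm:
  series:
    - [0, 0, 0, 0]
    - [0, 0, 0, 0]
    - [0, 0, 0, 0]

```text
t: 1.6
tcp_pos: [444.9, 110.8, 252.2]
tcp_rot: [-0.0, 0.824, 0.567, -0.0]
force: [1.0, -0.1, 0.4]
finger_gap: 61.1
```

```bash
python3 -c "
from h import *
s=shot('wrist','w1');print({k:np.round(v,3).tolist() for k,v in s.items() if k!='frame'})
for P in [(542,-2,92),(466,24,92)]: print(proj(s,P))
"; python3 go.py 466.4 23.9 120 -21
```

```text
{'fx': 290.374, 'fy': 290.374, 'cx': 277.914, 'cy': 212.557, 'position': [468.817, 173.655, 414.335], 'rotation': [0.122, 0.976, -0.18, -0.023]}
(np.float64(387.9124310740733), np.float64(258.0642124257614))
(np.float64(320.5156352466446), np.float64(260.1884039261064))
t 1.6 tcp [444.9 111.1 252.2] jaw -20.8 j7 -0.65 gap 60.9 F [ 0.9  0.  -0.3]
shift [-7.38  5.13 13.22] roll 0.2 or -179.8
```

View pics/w1.png

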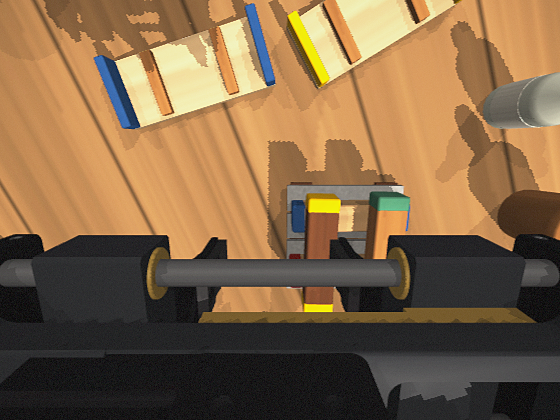

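The wrist picture shows the yellow blank at column 320 with its ends at rows 205 and 308, and green at column 388. Both match the predicted centres (320,260) and (388,258). Now I go down on yellow.

>>> jog_arm:
  series:
    - [-2, 1.5, 2, 0]
    - [-4, 3, 4, 0]
    - [-6, 4.2, 7, 0.2]
    - [-7.4, 5.1, 9, 0.2]
    - [-7.4, 5.1, 10, 0.2]
    - [-7.4, 5.1, 10, 0.2]
    - [-7.4, 5.1, 10, 0.2]

```text
t: 2.35
tcp_pos: [466.9, 24.1, 153.0]
tcp_rot: [-0.0, 0.824, 0.566, 0.0]
force: [0.1, 0.2, -0.2]
finger_gap: 60.8
```

```bash
python3 go.py 466.4 23.9 60 -21; python3 -c "
from h import *
shot('scene','s1')
s=load('w1')
R=Rm(s)
for n,c,a in [('blue',(392.8,286),175.6),('yellow',(627.9,270.8),9.4)]:
  for k in(-93,93): print(n,np.round(proj(s,(c[0]+k*np.cos(np.radians(a)),c[1]+k*np.sin(np.radians(a)),42))))"
```

```text
t 2.4 tcp [466.9  24.1 153. ] jaw -21.1 j7 -0.33 gap 60.8 F [ 0.1  0.2 -0.2]
shift [-0.04 -0.05  9.3 ] roll -0.1 or 179.9
blue [259.  45.]
blue [111.  94.]
yellow [307.  49.]
yellow [459. -48.]
```

>>> jog_arm:
  series:
    - [0, 0, 2, 0]
    - [0, 0, 4, 0]
    - [0, 0, 6, 0]
    - [0, 0, 8, 0]
    - [0, 0, 9, 0]
    - [0, 0, 9.3, 0]
    - [0, 0, 9.3, 0]
    - [0, 0, 9.3, 0]

```text
t: 3.2
tcp_pos: [467.4, 22.5, 60.4]
tcp_rot: [0.0, 0.825, 0.565, 0.001]
force: [1.2, 0.4, 0.5]
finger_gap: 61.2
```

>>> jog_arm:
  series:
    - [0, 0, 0, 0]
    - [0, 0, 0, 0]
    - [0, 0, 0, 0]
    - [0, 0, 0, 0]
    - [0, 0, 0, 0]
    - [0, 0, 0, 0]
    - [0, 0, 0, 0]
    - [0, 0, 0, 0]
  gripper: 0

```text
t: 4.0
tcp_pos: [466.6, 22.4, 59.7]
tcp_rot: [-0.0, 0.825, 0.565, 0.0]
force: [-0.9, 0.4, 4.5]
finger_gap: 35.8
```

```bash
python3 go.py 627.9 270.8 170 -80.6
```

```text
t 4.0 tcp [466.6  22.4  59.7] jaw -21.2 j7 -0.2 gap 35.8 F [-0.9  0.4  4.5]
shift [ 29.     6.04 -11.03] roll 59.4 or -120.6
```

>>> jog_arm:
  series:
    - [0, 0, -1, 0]
    - [0, 0, -3, 0]
    - [0, 0, -5, 0]
    - [0, 0, -7, 0]
    - [0, 0, -9, 0]
    - [1, 0.2, -11, 0]
    - [3, 0.6, -11, 5]
    - [6, 1.2, -11, 11]
    - [9, 1.8, -11, 17]
    - [12, 2.5, -11, 23]
    - [15, 3.1, -11, 29]
    - [18, 3.7, -11, 35]

```text
t: 5.2
tcp_pos: [566.6, 177.7, 169.8]
tcp_rot: [0.0, 0.958, 0.288, -0.0]
force: [0.5, -0.5, -1.1]
finger_gap: 35.8
```

```bash
python3 go.py 627.9 270.8 100 -80.6
```

```text
t 5.2 tcp [566.6 177.7 169.8] jaw -56.5 j7 -1.07 gap 35.8 F [ 0.5 -0.5 -1.1]
shift [10.25 -4.38  6.98] roll 24.1 or -155.9
```

>>> jog_arm:
  series:
    - [2, -1, 0, 5]
    - [5, -2, 0, 11]
    - [8, -3.4, 1, 17]
    - [10, -4.3, 2, 22]
    - [10.3, -4.4, 4, 24.1]
    - [10.3, -4.4, 6, 24.1]
    - [10.3, -4.4, 7, 24.1]
    - [10.3, -4.4, 7, 24.1]
    - [10.3, -4.4, 7, 24.1]

```text
t: 6.1
tcp_pos: [627.6, 269.6, 100.0]
tcp_rot: [0.0, 0.996, 0.084, 0.0]
force: [-0.3, -0.0, -1.0]
finger_gap: 35.4
```

```bash
python3 go.py 627.9 270.8 30 -80.6; python3 -c "
from h import *
s=shot('top','t1');cv2.imwrite('pics/t1c.png',cv2.resize(s['frame'][120:270,150:300,::-1],None,fx=4,fy=4,interpolation=cv2.INTER_CUBIC))"
```

```text
t 6.1 tcp [627.6 269.6 100. ] jaw -80.4 j7 -1.48 gap 35.4 F [-0.3 -0.  -1. ]
shift [ 0.05 -0.11  7.  ] roll 0.2 or -179.8
```

View pics/t1c.png

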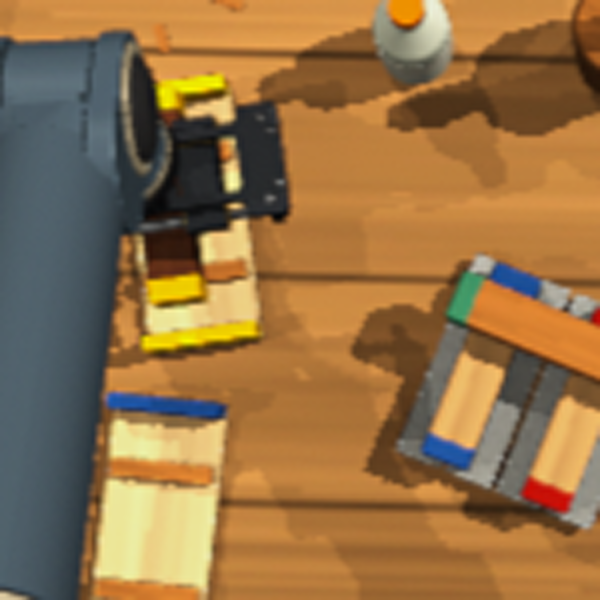

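Yellow hangs over its stand, with its near end at crop (176,300), and green, red and blue are undisturbed. I check the near end against the expected position and lower.

```bash
python3 -c "
from h import *
s=load('t1');a=np.radians(9.4);print(ray(s,150+176/4,120+298/4,132),'exp',[627.6-75*np.cos(a),269.6-75*np.sin(a)])"
```

```text
[554.3444718 256.8646178] exp [np.float64(553.6070878794774), np.float64(257.35055283187836)]
```

>>> jog_arm:
  series:
    - [0, -0.1, 2, 0]
    - [0, -0.1, 4, 0]
    - [0, -0.1, 5.5, 0]
    - [0, -0.1, 6.2, 0]
    - [0, -0.1, 6.5, 0]
    - [0, -0.1, 6.8, 0]
    - [0, -0.1, 7, 0]
    - [0, -0.1, 7.1, 0]
    - [0, -0.1, 7.1, 0]

```text
t: 7.05
tcp_pos: [627.4, 271.6, 28.8]
tcp_rot: [-0.0, 0.996, 0.084, 0.0]
force: [-0.5, -0.2, -0.6]
finger_gap: 35.9
```

>>> jog_arm:
  series:
    - [0, 0, 0.05, 0]
    - [0, 0, 0.1, 0]
    - [0, 0, 0.15, 0]
    - [0, 0, 0.15, 0]

```text
t: 7.45
tcp_pos: [627.4, 271.6, 27.8]
tcp_rot: [-0.0, 0.996, 0.084, 0.0]
force: [-1.8, -0.3, 4.2]
finger_gap: 35.8
```

>>> jog_arm:
  series:
    - [0, 0, 0, 0]
    - [0, 0, 0, 0]
    - [0, 0, 0, 0]
    - [0, 0, 0, 0]
    - [0, 0, -1, 0]
    - [0, 0, -3, 0]
    - [0, 0, -6, 0]
    - [0, 0, -10, 0]
    - [0, 0, -14, 0]
    - [0, 0, -14, 0]
  gripper: 70

```text
t: 8.45
tcp_pos: [631.3, 271.8, 174.4]
tcp_rot: [-0.002, 0.996, 0.084, 0.006]
force: [0.5, -0.5, 0.6]
finger_gap: 61.0
```

```bash
python3 go.py 542.1 -2.1 165 -20.5; python3 -c "
from h import *
shot('scene','s2')"
```

```text
t 8.4 tcp [631.3 271.8 174.4] jaw -80.4 j7 -1.52 gap 61.0 F [ 0.5 -0.5  0.6]
shift [-13.4   25.51   0.71] roll -59.9 or 120.1
```

>>> jog_arm:
  series:
    - [-1.3, 2.5, 0, -5]
    - [-3, 5.5, 0, -11]
    - [-4.5, 8.5, 0, -18]
    - [-6, 11.5, 0, -25]
    - [-7.5, 14.5, 0, -32]
    - [-9, 17.5, 0, -39]
    - [-10.7, 20.5, 0, -46]
    - [-12.4, 23.5, 0.5, -53]
    - [-13.2, 25.5, 0.7, -60]
    - [-13.2, 25.5, 0.7, -60]
    - [-13.2, 25.5, 0.7, -60]
    - [-13.2, 25.5, 0.7, -60]

```text
t: 9.7
tcp_pos: [540.2, -0.5, 159.7]
tcp_rot: [-0.0, 0.821, 0.572, -0.0]
force: [-0.6, 0.7, -0.1]
finger_gap: 61.0
```

```bash
python3 go.py 542.1 -2.1 60 -20.7; python3 -c "
from h import *
s=shot('top','t2');cv2.imwrite('pics/t2c.png',cv2.resize(s['frame'][120:270,150:350,::-1],None,fx=4,fy=4,interpolation=cv2.INTER_CUBIC))"
```

```text
t 9.7 tcp [ 5.402e+02 -5.000e-01  1.597e+02] jaw -20.3 j7 -0.22 gap 61.0 F [-0.6  0.7 -0.1]
shift [-0.09  0.24  9.97] roll 0.4 or -179.6
```

View pics/t2c.png

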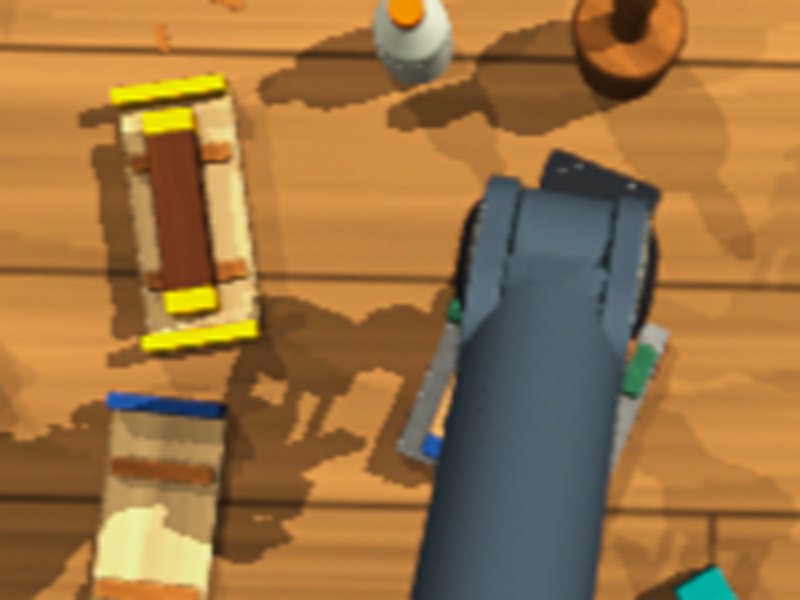

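Yellow rests squarely on its stand: ends at crop (168,120) and (190,300), boards at (168,90) and (202,337). Now green.

>>> jog_arm:
  series:
    - [-0.1, 0.2, 2, 0.4]
    - [-0.1, 0.2, 4, 0.4]
    - [-0.1, 0.2, 6, 0.4]
    - [-0.1, 0.2, 8, 0.4]
    - [-0.1, 0.2, 9.3, 0.4]
    - [-0.1, 0.2, 10, 0.4]
    - [-0.1, 0.2, 10, 0.4]
    - [-0.1, 0.2, 10, 0.4]

```text
t: 10.55
tcp_pos: [542.1, -3.5, 60.5]
tcp_rot: [0.0, 0.823, 0.568, 0.0]
force: [-0.5, 0.7, 0.4]
finger_gap: 60.4
```

>>> jog_arm:
  series:
    - [0, 0, 0, 0]
    - [0, 0, 0, 0]
    - [0, 0, 0, 0]
    - [0, 0, 0, 0]
    - [0, 0, 0, 0]
    - [0, 0, 0, 0]
    - [0, 0, 0, 0]
    - [0, 0, 0, 0]
  gripper: 0

```text
t: 11.35
tcp_pos: [541.6, -3.6, 60.3]
tcp_rot: [-0.0, 0.823, 0.568, 0.0]
force: [-1.0, -0.2, 5.3]
finger_gap: 35.6
```

```bash
python3 go.py 618.8 -302.3 170 90
```

```text
t 11.3 tcp [541.6  -3.6  60.3] jaw -20.7 j7 -0.13 gap 35.6 F [-1.  -0.2  5.3]
shift [-25.2   17.8  -10.98] roll 69.3 or -110.7
```

>>> jog_arm:
  series:
    - [0, 0, -1, 0]
    - [0, 0, -3, 0]
    - [0, 0, -5, 0]
    - [0, 0, -7, 0]
    - [0, 0, -9, 0]
    - [-1, 0.7, -11, 0]
    - [-3, 2.1, -11, 6]
    - [-6, 4.2, -11, 13]
    - [-9, 6.4, -11, 20]
    - [-12, 8.5, -11, 27]
    - [-15, 10.6, -11, 34]
    - [-18, 12.7, -11, 41]

```text
t: 12.55
tcp_pos: [596.4, -218.1, 169.9]
tcp_rot: [-0.0, 0.97, 0.242, -0.0]
force: [0.6, -0.1, -2.3]
finger_gap: 35.8
```

```bash
python3 go.py 618.8 -302.3 100 90
```

```text
t 12.6 tcp [ 596.4 -218.1  169.9] jaw -62.0 j7 -0.45 gap 35.8 F [ 0.6 -0.1 -2.3]
shift [-1.98  8.49  6.99] roll 28.0 or -152.0
```

>>> jog_arm:
  series:
    - [-0.6, 2.5, 0, 6]
    - [-1.2, 5, 0, 12]
    - [-1.8, 7.5, 0.5, 18]
    - [-2, 8.5, 2, 24]
    - [-2, 8.5, 4, 28]
    - [-2, 8.5, 6, 28]
    - [-2, 8.5, 7, 28]
    - [-2, 8.5, 7, 28]
    - [-2, 8.5, 7, 28]

```text
t: 13.45
tcp_pos: [619.5, -301.5, 100.6]
tcp_rot: [0.0, 1.0, 0.002, 0.0]
force: [0.4, -0.7, -1.2]
finger_gap: 35.8
```

```bash
python3 go.py 618.8 -302.3 28.2 90
```

```text
t 13.4 tcp [ 619.5 -301.5  100.6] jaw -89.7 j7 -0.71 gap 35.8 F [ 0.4 -0.7 -1.2]
shift [-0.07  0.08  7.24] roll 0.3 or -179.7
```

>>> jog_arm:
  series:
    - [-0.1, 0.1, 2, 0]
    - [-0.1, 0.1, 4, 0]
    - [-0.1, 0.1, 5.5, 0]
    - [-0.1, 0.1, 6.4, 0]
    - [-0.1, 0.1, 6.8, 0]
    - [-0.1, 0.1, 7.1, 0]
    - [-0.1, 0.1, 7.2, 0]
    - [-0.1, 0.1, 7.25, 0]
    - [-0.1, 0.1, 7.25, 0]
    - [-0.1, 0.1, 7.25, 0]

```text
t: 14.45
tcp_pos: [618.5, -302.6, 28.4]
tcp_rot: [0.0, 1.0, 0.002, 0.001]
force: [-1.4, -0.2, 3.4]
finger_gap: 35.9
```

>>> jog_arm:
  series:
    - [0, 0, 0, 0]
    - [0, 0, 0, 0]
    - [0, 0, 0, 0]
    - [0, 0, 0, 0]
    - [0, 0, -1, 0]
    - [0, 0, -3, 0]
    - [0, 0, -6, 0]
    - [0, 0, -9, 0]
    - [0, 0, -12, 0]
    - [0, 0, -13, 0]
    - [0, 0, -13, 0]
  gripper: 70

```text
t: 15.55
tcp_pos: [619.0, -303.0, 159.6]
tcp_rot: [0.001, 1.0, 0.002, 0.002]
force: [-0.1, -0.2, -0.3]
finger_gap: 60.8
```

```bash
python3 go.py 488.7 -25.1 130 70.7; python3 -c "
from h import *
s=shot('top','t3');f=s['frame'][...,::-1]
cv2.imwrite('pics/t3c.png',cv2.resize(f[130:310,240:430],None,fx=3.3,fy=3.3,interpolation=cv2.INTER_CUBIC))"
```

```text
t 15.6 tcp [ 619.  -303.   159.6] jaw -89.7 j7 -0.75 gap 60.8 F [-0.1 -0.2 -0.3]
shift [-12.91 -27.86   2.88] roll 19.6 or -160.4
```

View pics/t3c.png

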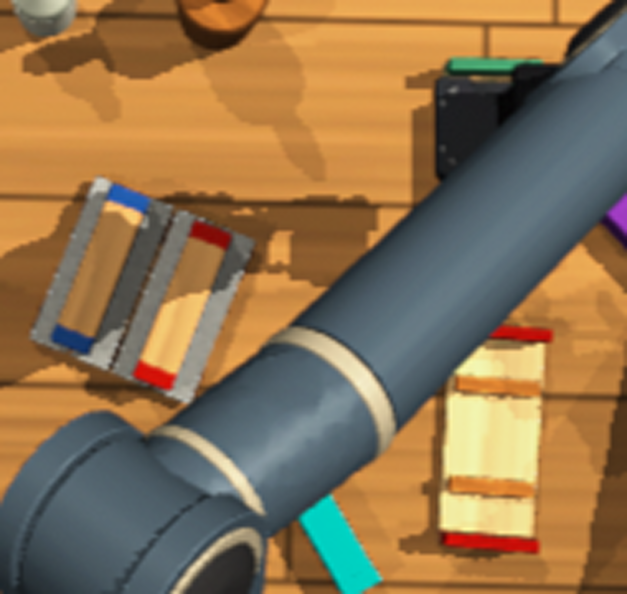

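Red and blue lie undisturbed on the pallet. Red's ends are at crop (213,230) and (154,382), blue's at (131,191) and (72,347). Re-measuring both.

```bash
python3 -c "
from h import *
s=load('t3')
for n,A,B in [('red',(213.5,229.5),(154,382)),('blue',(131.5,191),(72,347))]:
  A,B=[ray(s,240+(x+.5)/3.3-.5,130+(y+.5)/3.3-.5,56) for x,y in(A,B)];d=A-B;print(n,(A+B)/2,np.hypot(*d),np.degrees(np.arctan2(d[1],d[0]))%180)"
```

```text
red [488.35232382 -25.8970119 ] 144.0973265031558 159.93602476706855
blue [519.03927994  46.99446505] 147.2543207986057 160.62924108275905
```

>>> jog_arm:
  series:
    - [-1.2, -2.5, 0, 0]
    - [-2.4, -5, 0, 3]
    - [-3.7, -8, 0, 6]
    - [-5.1, -11, 0, 9]
    - [-6.5, -14, 0, 12]
    - [-7.9, -17, 0, 15]
    - [-9.3, -20, 0, 17]
    - [-10.7, -23, 0, 19]
    - [-12, -26, 1, 19.6]
    - [-12.9, -27.9, 2.8, 19.6]
    - [-12.9, -27.9, 2.8, 19.6]
    - [-12.9, -27.9, 2.8, 19.6]

```text
t: 16.8
tcp_pos: [487.3, -24.0, 128.8]
tcp_rot: [0.001, 0.986, -0.168, -0.001]
force: [0.6, -0.3, 0.7]
finger_gap: 61.1
```

```bash
python3 go.py 488.7 -25.1 25 70.7
```

```text
t 16.8 tcp [487.3 -24.  128.8] jaw -109.3 j7 -1.44 gap 61.1 F [ 0.6 -0.3  0.7]
shift [ 0.18  0.04 10.38] roll 0.0 or -180.0
```

>>> jog_arm:
  series:
    - [0.2, 0, 2, 0]
    - [0.2, 0, 4, 0]
    - [0.2, 0, 6, 0]
    - [0.2, 0, 8, 0]
    - [0.2, 0, 9.5, 0]
    - [0.2, 0, 10, 0]
    - [0.2, 0, 10.3, 0]
    - [0.2, 0, 10.3, 0]
    - [0.2, 0, 10.3, 0]

```text
t: 17.7
tcp_pos: [490.4, -24.9, 27.2]
tcp_rot: [-0.0, 0.986, -0.168, 0.001]
force: [-0.8, -0.2, 0.2]
finger_gap: 60.9
```

>>> jog_arm:
  series:
    - [0, 0, 0, 0]
    - [0, 0, 0, 0]
    - [0, 0, 0, 0]
    - [0, 0, 0, 0]
    - [0, 0, 0, 0]
    - [0, 0, 0, 0]
    - [0, 0, 0, 0]
    - [0, 0, 0, 0]
  gripper: 0

```text
t: 18.5
tcp_pos: [489.8, -24.6, 26.6]
tcp_rot: [-0.0, 0.986, -0.168, 0.0]
force: [-1.1, -0.0, 4.0]
finger_gap: 35.6
```

```bash
python3 go.py 379.8 -305.3 120 86.6
```

```text
t 18.5 tcp [489.8 -24.6  26.6] jaw -109.3 j7 -1.26 gap 35.6 F [-1.1 -0.   4. ]
shift [-1.09 30.13 -9.34] roll -15.9 or 164.1
```

>>> jog_arm:
  series:
    - [0, 0, -1, 0]
    - [0, 0, -3, 0]
    - [0, 0, -5, 0]
    - [0, 0, -7, 0]
    - [0, 1, -9, 0]
    - [-0.1, 3, -9.3, 0]
    - [-0.2, 6, -9.3, -2]
    - [-0.3, 9, -9.3, -4]
    - [-0.5, 12, -9.3, -7]
    - [-0.6, 15, -9.3, -10]
    - [-0.7, 18, -9.3, -13]
    - [-0.8, 21, -9.3, -15.9]

```text
t: 19.7
tcp_pos: [410.6, -221.7, 119.0]
tcp_rot: [-0.0, 1.0, -0.03, -0.001]
force: [-0.1, 0.6, -1.2]
finger_gap: 36.0
```

```bash
python3 go.py 379.8 -305.3 70 86.6
```

```text
t 19.7 tcp [ 410.6 -221.7  119. ] jaw -93.4 j7 -0.78 gap 36.0 F [-0.1  0.6 -1.2]
shift [-2.58  8.53  4.89] roll 0.0 or -180.0
```

>>> jog_arm:
  series:
    - [-0.8, 2.5, 0, 0]
    - [-1.6, 5, 0, 0]
    - [-2.4, 7.5, 0.5, 0]
    - [-2.6, 8.5, 2, 0]
    - [-2.6, 8.5, 4, 0]
    - [-2.6, 8.5, 4.9, 0]
    - [-2.6, 8.5, 4.9, 0]
    - [-2.6, 8.5, 4.9, 0]

```text
t: 20.5
tcp_pos: [381.3, -303.5, 70.6]
tcp_rot: [-0.0, 1.0, -0.03, -0.0]
force: [0.1, -0.3, -0.5]
finger_gap: 35.7
```

```bash
python3 go.py 379.8 -305.3 30.4 86.6
```

```text
t 20.5 tcp [ 381.3 -303.5   70.6] jaw -93.4 j7 -0.5 gap 35.7 F [ 0.1 -0.3 -0.5]
shift [-0.14  0.19  4.02] roll -0.0 or 180.0
```

>>> jog_arm:
  series:
    - [-0.1, 0.2, 1.5, 0]
    - [-0.1, 0.2, 2.7, 0]
    - [-0.1, 0.2, 3.4, 0]
    - [-0.1, 0.2, 3.7, 0]
    - [-0.1, 0.2, 3.9, 0]
    - [-0.1, 0.2, 4, 0]
    - [-0.1, 0.2, 4.05, 0]
    - [-0.1, 0.2, 4.05, 0]
    - [-0.1, 0.2, 4.05, 0]

```text
t: 21.4
tcp_pos: [380.7, -305.4, 30.6]
tcp_rot: [-0.0, 1.0, -0.03, 0.0]
force: [-2.3, 2.1, 5.3]
finger_gap: 35.7
```

>>> jog_arm:
  series:
    - [0, 0, 0, 0]
    - [0, 0, 0, 0]
    - [0, 0, 0, 0]
    - [0, 0, 0, 0]
    - [0, 0, -1, 0]
    - [0, 0, -3, 0]
    - [0, 0, -6, 0]
    - [0, 0, -9, 0]
    - [0, 0, -12, 0]
    - [0, 0, -12, 0]
    - [0, 0, -12, 0]
  gripper: 70

```text
t: 22.5
tcp_pos: [380.8, -305.2, 150.6]
tcp_rot: [-0.0, 1.0, -0.03, 0.001]
force: [-0.9, -0.7, -1.4]
finger_gap: 61.0
```

```bash
python3 go.py 519 47.5 130 70.8
```

```text
t 22.5 tcp [ 380.8 -305.2  150.6] jaw -93.4 j7 -0.63 gap 61.0 F [-0.9 -0.7 -1.4]
shift [ 11.69 -36.03   2.08] roll 15.8 or -164.2
```

>>> jog_arm:
  series:
    - [1, -3, 0, -8]
    - [2, -6, 0, -16]
    - [3, -9, 0, -24]
    - [4, -12, 0, -32]
    - [5, -15, 0, -40]
    - [6, -18, 0, -48]
    - [7, -21, 0, -56]
    - [8, -24, 0, -64]
    - [9, -27, 0, -72]
    - [10, -30, 0, -80]
    - [11, -33, 0, -88]
    - [11.7, -36, 0, -96]

```text
t: 23.7
tcp_pos: [518.3, 48.2, 148.6]
tcp_rot: [-0.001, 0.689, 0.725, -0.001]
force: [0.8, 0.4, 0.1]
finger_gap: 60.9
```

```bash
python3 go.py 519 47.5 130 70.8
```

```text
t 23.7 tcp [518.3  48.2 148.6] jaw 2.9 j7 0.06 gap 60.9 F [0.8 0.4 0.1]
shift [-0.07  0.07  1.86] roll -67.9 or 112.1
```

>>> jog_arm:
  series:
    - [0, 0, 0, -8]
    - [0, 0, 0, -16]
    - [0, 0, 0, -24]
    - [0, 0, 0.5, -32]
    - [0, 0, 1, -40]
    - [0, 0, 1.5, -48]
    - [0, 0, 1.9, -56]
    - [0, 0, 1.9, -64]
    - [0, 0, 1.9, -67.9]
    - [0, 0, 1.9, -67.9]
    - [0, 0, 1.9, -67.9]

```text
t: 24.8
tcp_pos: [518.1, 46.8, 130.1]
tcp_rot: [-0.001, 0.171, 0.985, -0.0]
force: [-0.0, 0.2, -0.2]
finger_gap: 60.9
```

```bash
python3 go.py 519 47.5 26.5 70.8;python3 -c "
from h import *
s=shot('top','t4');f=s['frame'][...,::-1]
cv2.imwrite('pics/t4c.png',cv2.resize(f[130:310,240:430],None,fx=3.3,fy=3.3,interpolation=cv2.INTER_CUBIC))"
```

```text
t 24.8 tcp [518.1  46.8 130.1] jaw 70.4 j7 1.15 gap 60.9 F [-0.   0.2 -0.2]
shift [-0.08  0.1  10.36] roll -0.4 or 179.6
```

View pics/t4c.png

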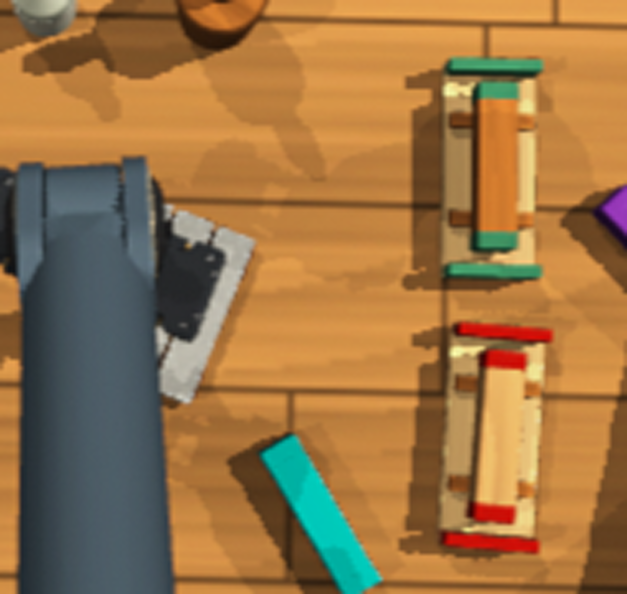

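Green and red both lie centred on their stands: green's ends are at crop (498,90) and (497,241), red's at (505,359) and (495,514). Now blue.

>>> jog_arm:
  series:
    - [-0.1, 0.1, 2, -0.4]
    - [-0.1, 0.1, 4, -0.4]
    - [-0.1, 0.1, 6, -0.4]
    - [-0.1, 0.1, 8, -0.4]
    - [-0.1, 0.1, 9.5, -0.4]
    - [-0.1, 0.1, 10, -0.4]
    - [-0.1, 0.1, 10.3, -0.4]
    - [-0.1, 0.1, 10.3, -0.4]
    - [-0.1, 0.1, 10.3, -0.4]

```text
t: 25.75
tcp_pos: [520.7, 47.8, 28.7]
tcp_rot: [0.001, 0.166, 0.986, 0.0]
force: [-0.4, -0.6, 0.2]
finger_gap: 61.1
```

>>> jog_arm:
  series:
    - [0, 0, 0, 0]
    - [0, 0, 0, 0]
    - [0, 0, 0, 0]
    - [0, 0, 0, 0]
    - [0, 0, 0, 0]
    - [0, 0, 0, 0]
    - [0, 0, 0, 0]
    - [0, 0, 0, 0]
  gripper: 0

```text
t: 26.55
tcp_pos: [520.2, 47.7, 28.2]
tcp_rot: [0.0, 0.166, 0.986, 0.0]
force: [-0.4, -0.7, 2.8]
finger_gap: 36.0
```

```bash
python3 go.py 392.9 286.5 120 85.6
```

```text
t 26.6 tcp [520.2  47.7  28.2] jaw 70.9 j7 1.2 gap 36.0 F [-0.4 -0.7  2.8]
shift [19.85 18.39 -9.18] roll -14.7 or 165.3
```

>>> jog_arm:
  series:
    - [0, 0, -1, 0]
    - [0, 0, -3, 0]
    - [0, 0, -5, 0]
    - [0, 0, -7, 0]
    - [0.7, 0.7, -9, 0]
    - [2, 1.9, -9.2, -1]
    - [4, 3.7, -9.2, -3]
    - [6.5, 6, -9.2, -6]
    - [9, 8.4, -9.2, -9]
    - [11.5, 10.7, -9.2, -12]
    - [14, 13, -9.2, -14.7]
    - [16, 14.8, -9.2, -14.7]

```text
t: 27.75
tcp_pos: [414.7, 242.1, 119.2]
tcp_rot: [-0.001, 0.037, 0.999, -0.0]
force: [1.1, -0.3, -1.4]
finger_gap: 35.9
```

```bash
python3 go.py 392.9 286.5 70 85.6
```

```text
t 27.8 tcp [414.7 242.1 119.2] jaw 85.8 j7 0.91 gap 35.9 F [ 1.1 -0.3 -1.4]
shift [2.49 4.27 4.93] roll 0.2 or -179.8
```

>>> jog_arm:
  series:
    - [1, 1.7, 0, 0]
    - [2, 3.4, 0, 0]
    - [2.5, 4.3, 0.5, 0]
    - [2.5, 4.3, 2, 0]
    - [2.5, 4.3, 4, 0]
    - [2.5, 4.3, 4.9, 0]
    - [2.5, 4.3, 4.9, 0]
    - [2.5, 4.3, 4.9, 0]

```text
t: 28.55
tcp_pos: [395.9, 284.6, 71.0]
tcp_rot: [-0.0, 0.039, 0.999, -0.0]
force: [0.2, 0.0, -1.4]
finger_gap: 36.0
```

```bash
python3 go.py 392.9 286.5 32 85.6
```

```text
t 28.6 tcp [395.9 284.6  71. ] jaw 85.6 j7 0.81 gap 36.0 F [ 0.2  0.  -1.4]
shift [0.32 0.17 3.9 ] roll -0.0 or 180.0
```

>>> jog_arm:
  series:
    - [0.2, 0.2, 1.5, 0]
    - [0.2, 0.2, 2.7, 0]
    - [0.2, 0.2, 3.3, 0]
    - [0.2, 0.2, 3.6, 0]
    - [0.2, 0.2, 3.8, 0]
    - [0.2, 0.2, 3.9, 0]
    - [0.2, 0.2, 3.95, 0]
    - [0.2, 0.2, 3.95, 0]
    - [0.2, 0.2, 3.95, 0]

```text
t: 29.45
tcp_pos: [394.3, 286.9, 32.2]
tcp_rot: [0.0, 0.039, 0.999, 0.0]
force: [-1.5, -1.0, 5.9]
finger_gap: 35.8
```

>>> jog_arm:
  series:
    - [0, 0, 0, 0]
    - [0, 0, 0, 0]
    - [0, 0, 0, 0]
    - [0, 0, 0, 0]
    - [0, 0, -1, 0]
    - [0, 0, -3, 0]
    - [0, 0, -6, 0]
    - [0, 0, -9, 0]
    - [0, 0, -12, 0]
    - [0, 0, -14, 0]
    - [0, 0, -14, 0]
  gripper: 70

```text
t: 30.55
tcp_pos: [395.7, 288.2, 175.1]
tcp_rot: [0.003, 0.039, 0.999, 0.003]
force: [0.4, -0.1, -0.7]
finger_gap: 61.1
```

>>> jog_arm:
  series:
    - [-3, -3, 0, 0]
    - [-6, -6, 0, 0]
    - [-9, -9, 0, 0]
    - [-12, -12, 0, 0]
    - [-15, -15, 0, 0]
    - [-17, -17, 0, 0]
    - [-19, -19, 0, 0]
    - [-19, -19, 0, 0]
    - [-19, -19, 0, 0]
    - [-19, -19, 0, 0]

```text
t: 31.55
tcp_pos: [567.8, 83.9, 171.0]
tcp_rot: [-0.001, 0.038, 0.999, 0.0]
force: [0.3, 0.6, -0.1]
finger_gap: 60.9
```

```bash
python3 go.py 519 47.5 170 85.6;python3 -c "
from h import *
s=shot('top','t5');f=s['frame'][...,::-1]
cv2.imwrite('pics/t5c.png',cv2.resize(f[120:310,160:430],None,fx=2.96,fy=2.96,interpolation=cv2.INTER_CUBIC))
s=shot('scene','s5')"
```

```text
t 31.6 tcp [567.8  83.9 171. ] jaw 85.7 j7 1.35 gap 60.9 F [ 0.3  0.6 -0.1]
shift [ 4.59 -4.    0.1 ] roll 0.1 or -179.9
```

View pics/t5c.png

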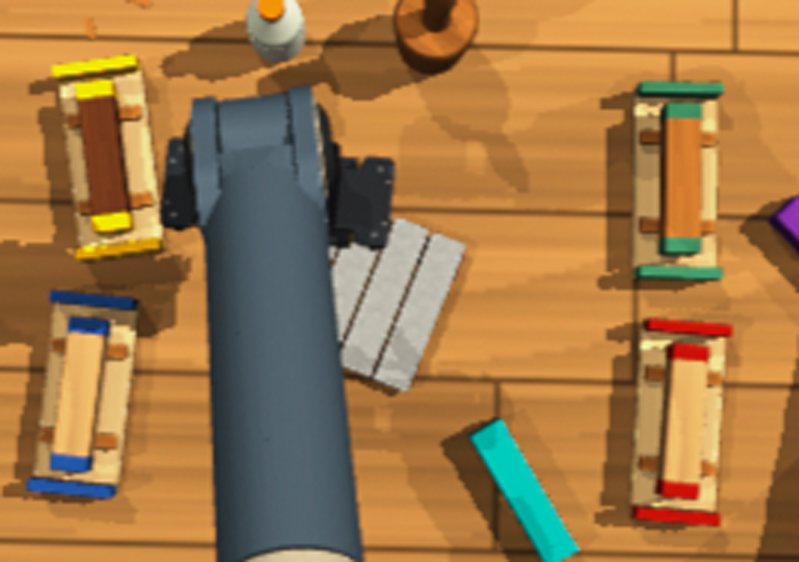

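View pics/s5.png

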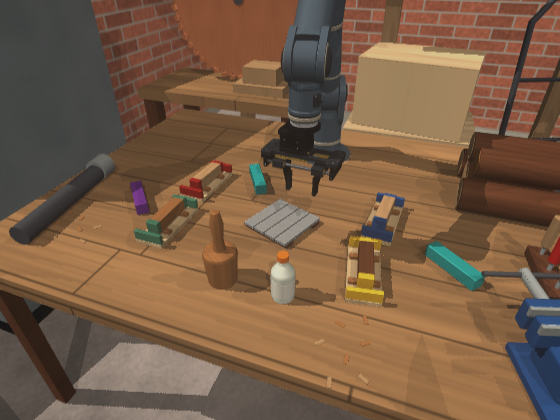

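All four are on their stands, and the bottle and mallet have not moved. Numeric check on the blank centres at z=60:

```bash
python3 -c "
from h import *
s=load('t5')
T=dict(yellow=(627.9,270.8,9.4),blue=(392.9,286.5,175.6),green=(618.8,-302.3,0),red=(379.8,-305.3,176.6))
for n,(A,B) in dict(yellow=((96,83),(113,227)),blue=((90,320),(71,467)),green=((683,105),(681,251)),red=((689,345),(681,496))).items():
  A,B=[ray(s,160+(x+.5)/2.96-.5,120+(y+.5)/2.96-.5,60) for x,y in(A,B)];d=A-B;x,y,a=T[n];c=np.radians(a);e=(A+B)/2-[x,y]
  print(n,'along',round(e@[np.cos(c),np.sin(c)],1),'across',round(e@[-np.sin(c),np.cos(c)],1),'len',round(np.hypot(*d)),'dang',round((np.degrees(np.arctan2(d[1],d[0]))-a+90)%180-90,1))
print(sense()['qvel'].round(3)); finish_job()"
```

```text
yellow along -0.1 across -0.8 len 144 dang -0.5
blue along -1.0 across 2.3 len 143 dang -0.7
green along -0.1 across 2.9 len 145 dang -0.5
red along -1.3 across -1.9 len 146 dang 0.6
[-0.004 -0.002  0.005 -0.005  0.    -0.001  0.001]
the job is handed in; nothing more can be done
```

I took the stack apart top layer first (yellow, green, red, blue) and laid each blank on the stand of its own colour. I then released them all, backed the arm off into free space and handed the job in at about 32 s. No verdict was reported.

- **Position:** my last check from the top camera put every blank within 1.5 mm along, 3 mm across and 1° of its stand's middle. The limits are 15 mm, 18 mm and 0.25 rad (about 14°).
- **Height:** I did not measure it on its own. Each blank was lowered until light contact and looks flat on both rests in the pictures.
- **Other things:** the glue bottle, mallet and turquoise and purple look-alikes were not touched and look unmoved in the final pictures.
- **Small disagreement:** the blanks measured 143–146 mm long in the pictures against the true 150 mm, a pixel-reading error of a few mm, well inside the limits.

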